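# Clear the jar and hold the hinged blow mould half open

### The arm

A 6-joint arm with a two-finger parallel gripper is mounted at the origin on a cart in front of the work surface, level with it; the furniture and walls round the work are solid. World frame = base frame: x ahead of the robot, y to its left, z up, the work surface at z = 0. Lengths are in m, angles in degrees, forces in N, time in s.
With the tool pointing down it reaches from about 0.25 to 0.725 m from the base axis. Payload 9.7 kg.
Tool frame: the origin (TCP) lies midway between the tips of the shut fingers; the grasp point (between the pads) lies 19 mm behind it; z points along the fingers, x is the direction in which the jaws open and shut, and the axes are right-handed (so a half turn about z gives the same grasp; the last joint's range is limited). The gripper opens to 85 mm and grips with 20 to 120 N. Pads are 22 mm wide; open, the fingers measure 114 mm over their backs; the gripper's body (76 mm by 85 mm) begins 54 mm behind the grasp point. The pads swing forward as they close: fully open they stand 13 mm farther back than shut.
Start: joints at [-65.661, 4.979, 10.078, 95.1, 0, 90], TCP at [0.227, -0.501, 0.196] pointing down, gripper open.
Joint ranges: [-179.16, 179.16], [-48.56, 103.87], [-65.8, 70.77], [-126.05, 130.52], [-82.76, 87.17], [-180, 180]. Speed limits (degrees/s): [127.2, 127.2, 147.25, 180, 180, 180].

### API

Orientations are given as [roll, pitch, yaw] about the fixed x, y, z axes, in that order (R = Rz(yaw) Ry(pitch) Rx(roll)).
In Python, from workcell import bot, optics gives the robot as it stands.
- The arm moves only by the shell command python3 -m creep 'ROWS' [FORCE]. ROWS is JSON, a list of rows, each a list of 7 numbers: the shift along the tool's x, y, z in m, then the turn, a rotation vector about the tool's x, y, z in rad, then the opening, from 0 (shut) to 1 (fully open). A call has 1 to 8 rows; each row is the pose to reach, as a shift and turn from the pose commanded when the call began, along the tool's axes at that moment; what a row does not reach only later rows make up. A row lasts 1/10 s, in which the tool goes at most 50 mm and 8.59 degrees, less where a joint would pass 70% of its speed; a pose out of reach is approached as far as the arm can. A call with a gripper value outside its range is refused whole. The fingers move at their own pace and stop on an object; FORCE is the grip in N (left out, the last holds). Time passes only in rows, so rows that repeat a pose let the fingers close. It gives the time, the measured TCP pose, the force and the opening at its end, in the units of the state.
- bot.get_obs(): the state, without advancing time (a new reading comes with each control period).
- optics.camera(name): name is "side" or "top"; returns the picture (400x640x3 uint8, red, green, blue); there is no depth.
- optics.camera_params(name): a dict with "camera_matrix" (3x3 intrinsics, pixels), "R" (3x3) and "t" (3): a world point X has camera coordinates R X + t. Camera axes: x right, y down, z forward; pixel columns grow to the right and rows downward; lengths in m; the calibration is good to about 2 mm. A picture is of the moment at which its call begins. camera_params takes no time and is no camera call.
- bot.job_done(): hands the job in, once; it reports no verdict.
The state is a dict: "time": time; "q": joint angles; "qd": joint speeds; "joint_efforts": joint torques, N m; "ee_pos": TCP position; "tcp_rot": TCP orientation; "wrist_force": force on the tool from outside, world axes, zero at the start; "torque": the same for the moment, N m; "opening": finger opening in m.
Only numpy, scipy, OpenCV 4.12 (cv2) and the standard library are available. Lean on these libraries where they do the work, as an engineer would, in place of code of your own. Each camera call takes 0.05 s, during which the arm holds its last target.

### The job

I want to dress the cavity of the hinged iron mould, but the dressing jar is standing in front of its wooden grip. First set the jar down gently, upright, on the free end of the firebrick beside the tin of caps and let go of it; then raise the mould's upper half by its wooden grip (the latch is already turned aside) and hold it open at 45 degrees for me. The heavy upper half falls shut by itself, so do not let it drop: finish still holding it steady at that angle, and leave the tin, the tweezers and the ball stand as they are.

Things in the scene. Friction and masses are not known exactly. Their poses are not given: they have to be found in the camera images.
- hinged_mould: Black iron blow mould, fixed to the bench: base plate 150 x 118 mm, two halves 120 x 96 mm, top at z 62 mm (a plug 15 mm across stands on it to 79 mm). Origin on the bench; its -x axis points to the wooden grip, +x to the hinge, z up. The base plate reaches from x -60 to +90 mm, the halves from -49 to +71 mm, y within 48 mm.
- hinged_mould_lid (a joint): Opening angle of the mould's upper half in rad: 0 shut, 0.785 = 45 degrees, stop at 1.396. About 0.9 kg, no spring or catch holds it: it falls shut when let go below about 75 degrees; 4 N at the grip carries it when nearly shut, 2 N at 45 degrees.
- mould_grip (a point): Centre of the wooden grip, a round bar 14 mm thick and 42 mm long, parallel to the hinge and 162 mm from it, on a bent steel bail (rods 36 mm either side) of the upper half. Shut it is at height 49 mm, open at 45 degrees at 159 mm. Axes turn with the upper half; shut they are the mould's. Bar to mould face 27 mm; the latch tab, 10 mm wide, stands out 9 mm from that face.
- mould_hinge (a point): Point on the mould's hinge line, 35 mm above the bench, level with the middle of the grip. Axes as the mould's; the hinge line is its y axis. Opening turns the grip up and towards the hinge.
- jar_middle (a point): Centre of the round amber jar with a black screw lid: diameter 58 mm (lid 52 mm), 70 mm high, 0.16 kg or so; the point is half-way up, 35 mm above its foot. z is its upright axis. It starts on the bench, just beyond the wooden grip as seen from the mould (centres 40 to 59 mm apart).
- brick_top (a point): Centre of the flat top of the pale firebrick, 227 x 114 x 44 mm, fixed, lying flat; top 44 mm above the bench. x runs along its length: the tin of caps stands near the -x end, the +x end is free. z up.
- cap_tin: Open round tin of ornament caps, 70 mm across, 32 mm high, loose on the -x half of the firebrick's top. Origin at the centre of its foot.
- tweezers: Steel tweezers lying loose on the bench at the left front, 114 mm long, 9 mm thick. Origin in the middle, on the bench.
- ball_stand_2: Small stand with a black ball, 49 x 54 x 110 mm, loose on the bench near the middle. Origin under its block.

How it is judged (in metres and radians):
On the way:
1. the jar stands upright on the free end of the firebrick, let go, while the mould is still shut (x of jar_middle in the frame of brick_top between 0 and 0.095 m and y of jar_middle in the frame of brick_top between -0.04 and 0.04 m and z of jar_middle in the frame of brick_top between 0.03 and 0.04 m and angle between jar_middle's own z axis and vertical below 0.1 rad and contact force between the fingers and salt_jar below 0.05 N and value of joint hinged_mould_lid below 0.1 rad), for 0.2 s.
At the end, for the whole second after the job is handed in: Fingers hold the upper half at its grip (over 1 N, grasp point within 60 mm) at 45 degrees, within 6, still; the jar stands upright on the firebrick's free half, centre at least 17 mm inside the edges, untouched by the robot; tin, tweezers and ball stand are within 30 mm of their starts (value of joint hinged_mould_lid between 0.68 and 0.89 rad and velocity of joint hinged_mould_lid between -0.1 and 0.1 rad/s and contact force between the fingers and hinged_mould above 1 N and distance between the grasp point and mould_grip below 0.06 m and x of jar_middle in the frame of brick_top between 0 and 0.095 m and y of jar_middle in the frame of brick_top between -0.04 and 0.04 m and z of jar_middle in the frame of brick_top between 0.03 and 0.04 m and angle between jar_middle's own z axis and vertical below 0.1 rad and contact force between the arm and salt_jar below 0.05 N and distance of each of cap_tin, tweezers, ball_stand_2 from where it was at the start of the episode below 0.03 m); the arm keeps its last pose, push and grip.
It fails at once if the jar is tipped (angle between jar_middle's own z axis and vertical above 0.6 rad).
It fails at once if the jar is let go more than about 15 mm above the firebrick or bench (contact force between anything else and salt_jar below 0.01 N and linear speed of salt_jar above 0.54 m/s).
It fails at once if the upper half is let drop (velocity of joint hinged_mould_lid below -2.5 rad/s).
It fails at once if the tin is upset (angle between cap_tin's own z axis and vertical above 0.5 rad).
It fails at once if the ball stand is upset (angle between ball_stand_2's own z axis and vertical above 0.5 rad).
It also fails if it takes over 54 s, if anything falls off the work surface, if the arm or the gripper's body presses on something with over 40 N, if the wrist force passes 120 N, or if a joint passes its speed limit or range.

## Working session

There is one attempt and no reset: what is moved stays moved. The work goes in short steps, Python scripts to look and compute and a shell command to move; the robot and the scene stay as the last step left them, time stands still between calls to the robot, and variables do not carry over. Pictures are saved under pics/ and viewed, and the job is handed in when it is done.

```bash
ls; mkdir -p pics
python3 - <<'E'
from workcell import bot, optics
import cv2,numpy as np
print(bot.get_obs())
for n in("side","top"):
    p=optics.camera_params(n);print(n,p)
    cv2.imwrite(f"pics/{n}0.png",optics.camera(n)[:,:,::-1])
E
```

```text
pics
{'time': 0.0, 'q': array([-6.56616731e+01,  5.01281563e+00,  1.00334749e+01,  9.50991952e+01,
       -9.89603173e-04,  9.00018233e+01]), 'qd': array([ 0.07867013, -0.00310084, -0.05335823,  0.12320871,  0.0537929 ,
        0.05054758]), 'joint_efforts': array([-1.87143734e-03, -5.20384848e+01,  4.64806151e+01,  1.62045378e-02,
        4.09533357e-05, -3.55053523e-06]), 'ee_pos': array([ 0.22654841, -0.50086894,  0.19565787]), 'tcp_rot': array([ 1.79999008e+02,  7.85358863e-02, -6.56634964e+01]), 'wrist_force': array([-0.50554929, -0.05865777,  0.49273779]), 'torque': array([ 0.06047405, -0.02405133,  0.0367052 ]), 'opening': 0.0854958379322703}
side {'camera_matrix': array([[420.53455543,   0.        , 320.7755634 ],
       [  0.        , 420.53455543, 191.55944821],
       [  0.        ,   0.        ,   1.        ]]), 'R': array([[-0.99995001, -0.00199679, -0.00979753],
       [ 0.00818636,  0.39913232, -0.91685679],
       [ 0.00574128, -0.91689116, -0.39909602]]), 't': array([0.45737121, 0.05087626, 1.11149831])}
top {'camera_matrix': array([[370.97828506,   0.        , 319.47328999],
       [  0.        , 370.97828506, 196.60360349],
       [  0.        ,   0.        ,   1.        ]]), 'R': array([[-0.02592284, -0.99959486, -0.01175278],
       [-0.99687195,  0.02672672, -0.07437735],
       [ 0.07466133,  0.00978794, -0.99716091]]), 't': array([0.03206378, 0.466946  , 1.25566053])}
```

View pics/side0.png

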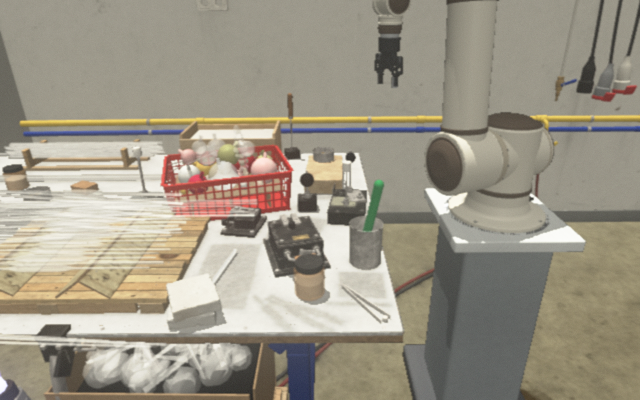

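View pics/top0.png

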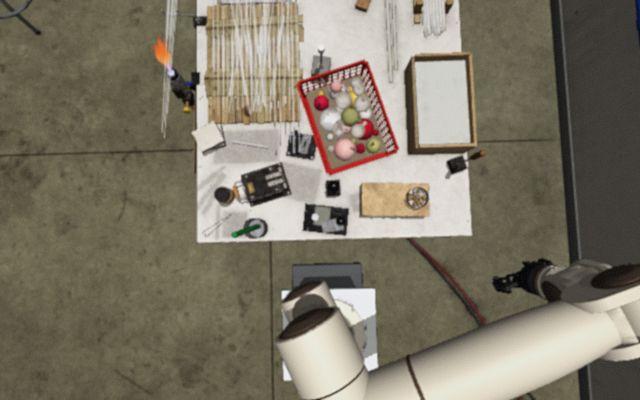

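The side view looks toward −y. It shows the jar at about (311,278), the mould at (296,243), the brick at (325,173) and the tweezers at (366,303). In the top view the jar is at about (224,195), the mould at (265,184), the brick at (394,200) with the tin at (416,198), and the ball stand at about (333,188). I'll zoom in next.

Run:
```python
import cv2
t=cv2.imread('pics/top0.png');s=cv2.imread('pics/side0.png')
cv2.imwrite('pics/t1.png',cv2.resize(t[150:250,195:305],None,fx=7,fy=6 if 0 else 6,interpolation=cv2.INTER_CUBIC)[:600,:])
cv2.imwrite('pics/t2.png',cv2.resize(t[170:250,300:440],None,fx=5,fy=5,interpolation=cv2.INTER_CUBIC))
cv2.imwrite('pics/s1.png',cv2.resize(s[205:330,225:395],None,fx=4.7,fy=4.7,interpolation=cv2.INTER_CUBIC))
```

```text
(no output)
```

View pics/t1.png

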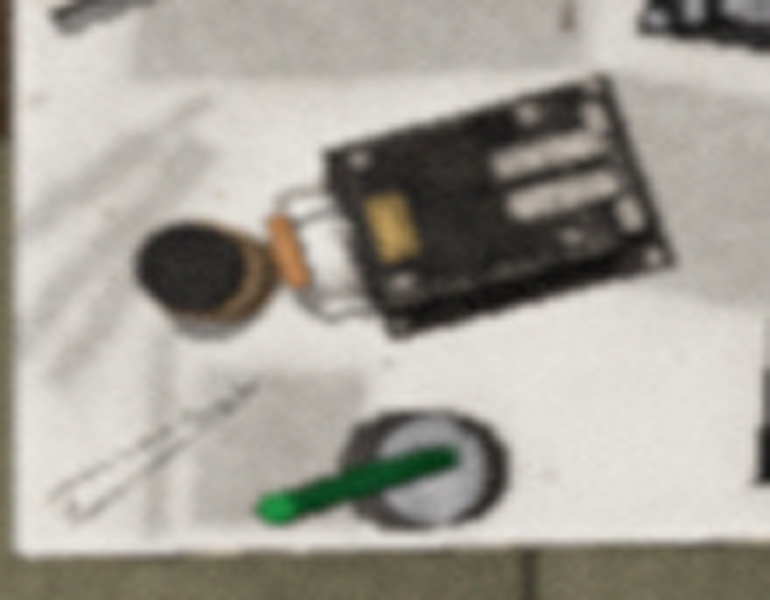

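View pics/t2.png

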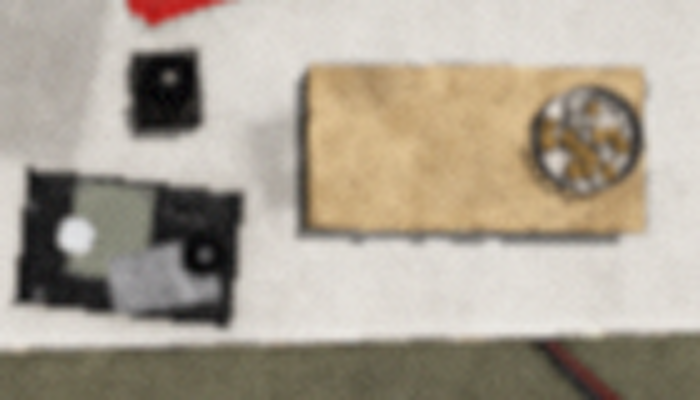

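View pics/s1.png

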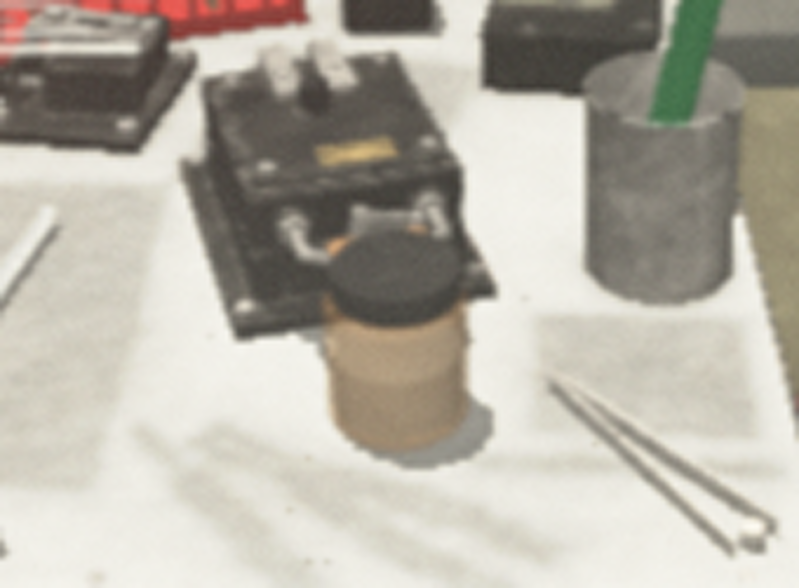

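```bash
cat > h.py <<'E'
import numpy as np,cv2
from workcell import bot,optics
P={n:optics.camera_params(n) for n in("side","top")}
def ray(n,uv,z):
    p=P[n];d=p["R"].T@np.linalg.solve(p["camera_matrix"],[uv[0],uv[1],1.]);c=-p["R"].T@p["t"]
    return c+d*(z-c[2])/d[2]
def proj(n,X):
    p=P[n];c=p["R"]@np.array(X)+p["t"];c=p["camera_matrix"]@c;return c[:2]/c[2]
def biggest(mask,roi,k=0):
    x0,y0,x1,y1=roi;m=np.zeros_like(mask);m[y0:y1,x0:x1]=mask[y0:y1,x0:x1]
    cs,_=cv2.findContours(m,cv2.RETR_EXTERNAL,cv2.CHAIN_APPROX_NONE)
    return max(cs,key=cv2.contourArea)
def cen(c):
    m=cv2.moments(c);return m['m10']/m['m00'],m['m01']/m['m00']
def edge_fit(c):
    return cv2.boxPoints(cv2.minAreaRect(c))
E
python3 - <<'E'
from h import *
t=cv2.imread('pics/top0.png');s=cv2.imread('pics/side0.png')
np.set_printoptions(precision=4,suppress=True)
H=cv2.cvtColor(t,cv2.COLOR_BGR2HSV);V=H[...,2];S=H[...,1]
for roi in [(229,183,242,202)]:
    m=((S>130)&(V>140)&(H[...,0]<20)).astype(np.uint8)*255
    c=biggest(m,roi);print('grip',cen(c),cv2.contourArea(c),edge_fit(c).tolist(),ray('top',cen(c),.052))
m=((V<75)).astype(np.uint8)*255
c=biggest(m,(210,180,234,208));(e,r,_)=cv2.fitEllipse(c);print('jarlid',e,r,ray('top',e,.070))
c=biggest(m,(238,155,298,210));b=edge_fit(c);print('mould',b.tolist());print([ray('top',q,.062)[:2] for q in b],[ray('top',q,.01)[:2] for q in b])
m=((H[...,0]>8)&(H[...,0]<25)&(S>60)&(V>130)).astype(np.uint8)*255
c=biggest(m,(355,175,435,222));b=edge_fit(c);B=np.array([ray('top',q,.044)[:2] for q in b]);print('brick',b.tolist(),B,B.mean(0),[np.linalg.norm(B[i]-B[i-1]) for i in range(4)])
# side
H=cv2.cvtColor(s,cv2.COLOR_BGR2HSV);V=H[...,2]
m=(V<95).astype(np.uint8)*255
c=biggest(m,(294,254,326,275));print('side lid',cv2.fitEllipse(c),ray('side',cv2.fitEllipse(c)[0],.065))
for n,uv,z in [('side',(225+397/4.7,205+272/4.7),.07),('side',(225+345/4.7,205+10/4.7),.0)]: print(ray(n,uv,z))
print('tin',ray('top',(300+587/5,170+140/5),.032+.044))
# mould corners zoom t1
for nm,q,z in [('lidNW',(328,155),.062),('lidSWbot',(398,332),.012),('lid top E',(603,80),.062),('E bottom',(672,262),.012)]:
    print(nm,ray('top',(195+q[0]/7,150+q[1]/6),z))
E
```

```text
grip (235.5128205128205, 192.26923076923077) 13.0 [[232.5, 187.49998474121094], [234.89999389648438, 186.6999969482422], [237.89999389648438, 195.6999969482422], [235.5, 196.49998474121094]] [0.4872 0.3003 0.052 ]
jarlid (222.12628173828125, 194.3740692138672) (13.456583976745605, 14.465136528015137) [0.4797 0.3404 0.07  ]
mould [[239.92886352539062, 175.90277099609375], [280.7126159667969, 162.85195922851562], [290.3497619628906, 192.96807861328125], [249.56600952148438, 206.01889038085938]]
[array([0.5406, 0.2827]), array([0.5807, 0.1458]), array([0.479 , 0.1156]), array([0.4392, 0.2517])] [array([0.5477, 0.2944]), array([0.5896, 0.1516]), array([0.4835, 0.1202]), array([0.4421, 0.262 ])]
brick [[361.0, 183.0], [428.0, 183.0], [428.0, 216.0], [361.0, 216.0]] [[ 0.5078 -0.1214]
 [ 0.5017 -0.3461]
 [ 0.3911 -0.3408]
 [ 0.3969 -0.1176]] [ 0.4494 -0.2315] [np.float64(0.11093941959470544), np.float64(0.22472414089237255), np.float64(0.11072525357517547), np.float64(0.2232457373359788)]
side lid ((309.8597717285156, 263.8985900878906), (18.263744354248047, 31.655685424804688), 81.0337142944336) [0.4761 0.3448 0.065 ]
[0.4766 0.3491 0.07  ]
[ 0.5183 -0.032   0.    ]
tin [ 0.4501 -0.3002  0.076 ]
lidNW [0.5407 0.2762 0.062 ]
lidSWbot [0.4441 0.2537 0.012 ]
lid top E [0.5791 0.1443 0.062 ]
E bottom [0.4808 0.1178 0.012 ]
```

```bash
cat >> h.py <<'E'
from scipy.spatial.transform import Rotation as Ro
np.set_printoptions(precision=4,suppress=True)
def tri(us,ut):
    A=[];b=[]
    for n,uv in(("side",us),("top",ut)):
        p=P[n];d=p["R"].T@np.linalg.solve(p["camera_matrix"],[uv[0],uv[1],1.]);d/=np.linalg.norm(d);c=-p["R"].T@p["t"]
        M=np.eye(3)-np.outer(d,d);A.append(M);b.append(M@c)
    X=np.linalg.lstsq(np.vstack(A),np.hstack(b),rcond=None)[0];return X
def Rt(zt,xt):
    z=np.array(zt,float);z/=np.linalg.norm(z);x=np.array(xt,float);x-=z*(x@z);x/=np.linalg.norm(x)
    return np.column_stack([x,np.cross(z,x),z])
def delta(pos,R):
    o=bot.get_obs();R0=Ro.from_euler('xyz',o['tcp_rot'],degrees=True).as_matrix()
    print('shift',R0.T@(np.array(pos)-o['ee_pos']),'rot',Ro.from_matrix(R0.T@R).as_rotvec(),'from',o['ee_pos'])
def ax(yaw):
    y=np.radians(yaw);return np.array([np.cos(y),np.sin(y),0])
E
python3 - <<'E'
from h import *
print('tube',tri((376,183),(234.7,234.7)),'grip',ray('top',(236.1,191.7),.051),ray('top',(235.5,192.3),.051))
print('jar base side', ray('side',(225+400/4.7,205+455/4.7),0))
R=Rt([0,0,-1],ax(16.4))
delta([.478,.342,.30],R)
E
```

```text
tube [0.3501 0.27   0.1937] grip [0.4891 0.2985 0.051 ] [0.4871 0.3006 0.051 ]
jar base side [0.4763 0.3711 0.    ]
shift [-0.6645 -0.5765 -0.1034] rot [-0.0009  0.001  -1.4322] from [ 0.2266 -0.5009  0.1958]
```

```bash
python3 -m creep '[[-0.1,-0.08,-0.1,0,0,-0.15,1],[-0.66,-0.57,-0.1,0,0,-1.43,1],[-0.66,-0.57,-0.1,0,0,-1.43,1],[-0.66,-0.57,-0.1,0,0,-1.43,1],[-0.66,-0.57,-0.1,0,0,-1.43,1],[-0.66,-0.57,-0.1,0,0,-1.43,1],[-0.66,-0.57,-0.1,0,0,-1.43,1],[-0.66,-0.57,-0.1,0,0,-1.43,1]]'
python3 - <<'E'
from h import *
delta([.478,.342,.30],Rt([0,0,-1],ax(16.4)))
E
```

```text
time: 0.9
ee_pos: [0.3358, -0.1268, 0.2562]
tcp_rot: [180.0, -0.0, 3.4]
wrist_force: [1.6, -1.1, -0.1]
opening: 0.0853
shift [ 0.1698 -0.4595 -0.0438] rot [ 0.0002 -0.0003 -0.2267] from [ 0.3358 -0.1268  0.2562]
```

```bash
python3 -m creep '[[0.17,-0.46,-0.044,0,0,-0.227,1],[0.17,-0.46,-0.044,0,0,-0.227,1],[0.17,-0.46,-0.044,0,0,-0.227,1],[0.17,-0.46,-0.044,0,0,-0.227,1],[0.17,-0.46,-0.044,0,0,-0.227,1],[0.17,-0.46,-0.044,0,0,-0.227,1],[0.17,-0.46,-0.044,0,0,-0.227,1],[0.17,-0.46,-0.044,0,0,-0.227,1]]'
python3 - <<'E'
from h import *
delta([.478,.342,.12],Rt([0,0,-1],ax(16.4)))
E
```

```text
time: 1.7
ee_pos: [0.4537, 0.2542, 0.2918]
tcp_rot: [180.0, 0.0, 16.1]
wrist_force: [1.4, -0.5, 0.4]
opening: 0.0854
shift [ 0.0478 -0.0776  0.1718] rot [ 0.0001  0.0001 -0.0047] from [0.4537 0.2542 0.2918]
```

```bash
python3 -m creep '[[0.048,-0.078,0,0,0,-0.005,1],[0.048,-0.078,0,0,0,-0.005,1],[0.048,-0.078,0,0,0,-0.005,1],[0.048,-0.078,0.172,0,0,-0.005,1],[0.048,-0.078,0.172,0,0,-0.005,1],[0.048,-0.078,0.172,0,0,-0.005,1],[0.048,-0.078,0.172,0,0,-0.005,1],[0.048,-0.078,0.172,0,0,-0.005,1]]'
python3 - <<'E'
from h import *
delta([.478,.342,.018],Rt([0,0,-1],ax(16.4)))
for n in("side","top"):
    im=optics.camera(n)[:,:,::-1]
    c=im[170:330,225:395] if n=="side" else im[150:250,195:305]
    cv2.imwrite(f"pics/{n}1.png",cv2.resize(c,None,fx=3.6,fy=3.6,interpolation=cv2.INTER_CUBIC))
E
```

```text
time: 2.5
ee_pos: [0.4762, 0.3384, 0.116]
tcp_rot: [179.9, 0.4, 16.4]
wrist_force: [-0.7, 0.4, 0.4]
opening: 0.0857
shift [ 0.0033 -0.0031  0.098 ] rot [ 0.0022  0.0062 -0.0006] from [0.4762 0.3384 0.116 ]
```

View pics/side1.png

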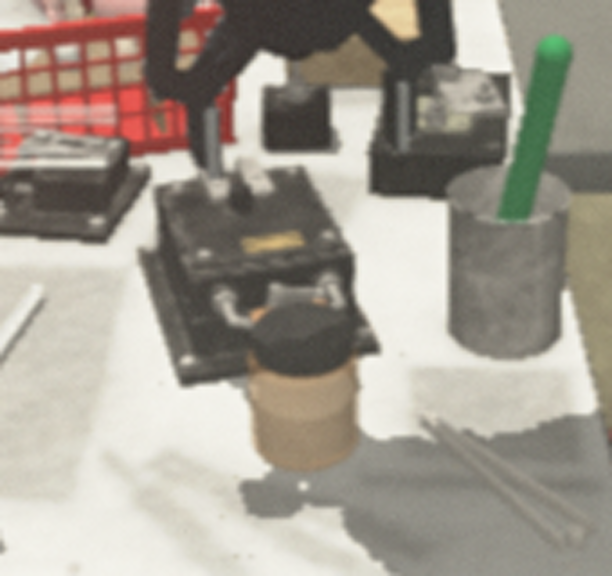

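View pics/top1.png

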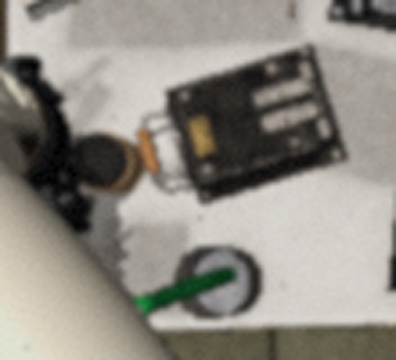

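The side view shows the fingers straddling the jar, with the pads at about (212,140) and (403,115) around the jar at (303,340). The top view is consistent with this. I'll lower the gripper now.

```bash
python3 -m creep '[[0,0,0.04,0,0,0,1],[0,0,0.04,0,0,0,1],[0,0,0.04,0,0,0,1],[0,0,0.04,0,0,0,1]]'
python3 - <<'E'
from h import *
delta([.478,.342,.018],Rt([0,0,-1],ax(16.4)))
E
```

```text
time: 3.0
ee_pos: [0.4791, 0.3409, 0.0827]
tcp_rot: [-179.9, -0.2, 16.4]
wrist_force: [-0.5, 0.8, 0.2]
opening: 0.0858
shift [-0.001  -0.0014  0.0647] rot [-0.001  -0.003  -0.0003] from [0.4791 0.3409 0.0827]
```

```bash
python3 -m creep '[[0,-0.001,0.02,0,0,0,1],[0,-0.001,0.04,0,0,0,1],[0,-0.001,0.055,0,0,0,1],[0,-0.001,0.065,0,0,0,1],[0,-0.001,0.065,0,0,0,1],[0,-0.001,0.065,0,0,0,1]]'
python3 -m creep '[[0,0,0,0,0,0,0.4],[0,0,0,0,0,0,0.4],[0,0,0,0,0,0,0.4],[0,0,0,0,0,0,0.4],[0,0,0,0,0,0,0.4],[0,0,0,0,0,0,0.4],[0,0,0,0,0,0,0.4],[0,0,0,0,0,0,0.4]]' 25
```

```text
time: 3.6
ee_pos: [0.4782, 0.3414, 0.0157]
tcp_rot: [-180.0, -0.0, 16.4]
wrist_force: [0.5, -0.4, -0.3]
opening: 0.0854
time: 4.4
ee_pos: [0.4786, 0.3416, 0.0161]
tcp_rot: [-180.0, -0.1, 16.4]
wrist_force: [-0.1, 0.2, 5.9]
opening: 0.0564
```

```bash
python3 -m creep '[[0,0,0,0,0,0,0.3],[0,0,0,0,0,0,0.3],[0,0,-0.01,0,0,0,0.3],[0,0,-0.02,0,0,0,0.3],[0,0,-0.04,0,0,0,0.3],[0,0,-0.07,0,0,0,0.3],[0,0,-0.07,0,0,0,0.3],[0,0,-0.07,0,0,0,0.3]]' 40
python3 - <<'E'
from h import *
im=optics.camera("side")[:,:,::-1]
cv2.imwrite("pics/side2.png",cv2.resize(im[150:330,225:395],None,fx=3.3,fy=3.3,interpolation=cv2.INTER_CUBIC))
E
```

```text
time: 5.2
ee_pos: [0.4782, 0.3414, 0.0856]
tcp_rot: [-180.0, -0.1, 16.4]
wrist_force: [-1.2, 0.6, -2.9]
opening: 0.0561
```

View pics/side2.png

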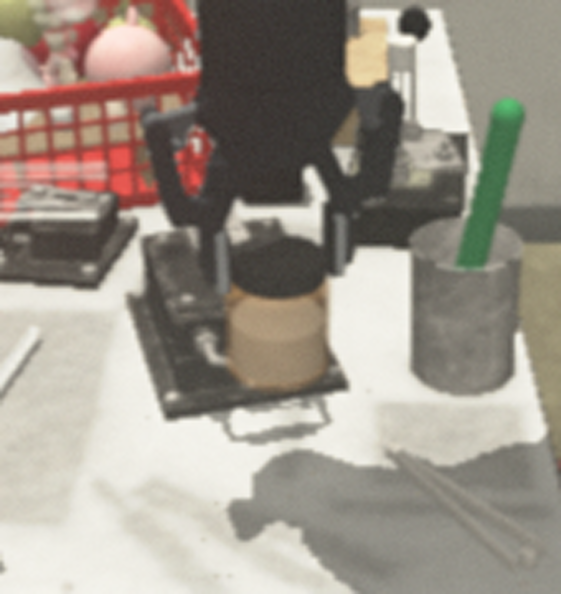

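The jar has been lifted clean and hangs upright at about (278,315) in the crop. I'll carry it across to the brick.

```bash
python3 -m creep '[[0,0,-0.03,0,0,0,0.3],[0,0,-0.07,0,0,0,0.3],[0,0,-0.11,0,0,0,0.3],[0,0,-0.15,0,0,0,0.3],[0,0,-0.18,0,0,0,0.3],[0,0,-0.2,0,0,0,0.3],[0,0,-0.2,0,0,0,0.3],[0,0,-0.2,0,0,0,0.3]]'
python3 - <<'E'
from h import *
delta([.450,-.182,.285],Rt([0,0,-1],ax(16.4)))
E
```

```text
time: 6.05
ee_pos: [0.478, 0.3412, 0.2832]
tcp_rot: [180.0, 0.1, 16.4]
wrist_force: [-0.3, -0.4, -2.5]
opening: 0.0563
shift [-0.1744  0.4941 -0.0012] rot [ 0.0006  0.0017 -0.0002] from [0.478  0.3412 0.2832]
```

```bash
python3 -m creep '[[-0.0035,0.01,0,0,0,0,0.3],[-0.01,0.03,0,0,0,0,0.3],[-0.021,0.06,0,0,0,0,0.3],[-0.035,0.1,0,0,0,0,0.3],[-0.049,0.14,0,0,0,0,0.3],[-0.063,0.18,0,0,0,0,0.3],[-0.077,0.22,0,0,0,0,0.3],[-0.092,0.26,0,0,0,0,0.3]]'
python3 -m creep '[[-0.014,0.04,0,0,0,0,0.3],[-0.028,0.08,0,0,0,0,0.3],[-0.042,0.12,0,0,0,0,0.3],[-0.056,0.16,0,0,0,0,0.3],[-0.069,0.195,0,0,0,0,0.3],[-0.078,0.22,0,0,0,0,0.3],[-0.082,0.232,0,0,0,0,0.3],[-0.082,0.232,0,0,0,0,0.3]]'
python3 - <<'E'
from h import *
delta([.450,-.182,.10],Rt([0,0,-1],ax(16.4)))
E
```

```text
time: 6.85
ee_pos: [0.4617, 0.0636, 0.2833]
tcp_rot: [-180.0, 0.1, 16.4]
wrist_force: [0.8, 0.3, -1.4]
opening: 0.0564
time: 7.65
ee_pos: [0.4489, -0.1811, 0.2836]
tcp_rot: [-179.9, 0.1, 16.2]
wrist_force: [-0.9, 0.4, -1.5]
opening: 0.0564
shift [0.0011 0.0014 0.1836] rot [-0.0012  0.0017 -0.0026] from [ 0.4489 -0.1811  0.2836]
```

```bash
python3 -m creep '[[0.001,0.001,0.02,0,0,0,0.3],[0.001,0.001,0.06,0,0,0,0.3],[0.001,0.001,0.1,0,0,0,0.3],[0.001,0.001,0.14,0,0,0,0.3],[0.001,0.001,0.17,0,0,0,0.3],[0.001,0.001,0.184,0,0,0,0.3],[0.001,0.001,0.184,0,0,0,0.3],[0.001,0.001,0.184,0,0,0,0.3]]'
python3 - <<'E'
from h import *
delta([.450,-.182,.061],Rt([0,0,-1],ax(16.4)))
for n in("side","top"):
    im=optics.camera(n)[:,:,::-1]
    c=im[110:220,280:390] if n=="side" else im[150:250,300:440]
    cv2.imwrite(f"pics/{n}3.png",cv2.resize(c,None,fx=5,fy=5,interpolation=cv2.INTER_CUBIC))
E
```

```text
time: 8.45
ee_pos: [0.4515, -0.1803, 0.1022]
tcp_rot: [180.0, -0.1, 16.4]
wrist_force: [0.3, 0.4, -1.9]
opening: 0.0567
shift [-0.0019  0.0012  0.0412] rot [ 0.0007 -0.0011  0.0004] from [ 0.4515 -0.1803  0.1022]
```

View pics/side3.png

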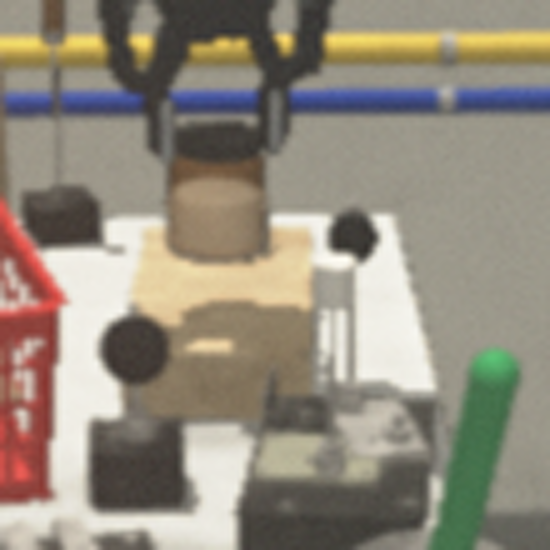

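View pics/top3.png

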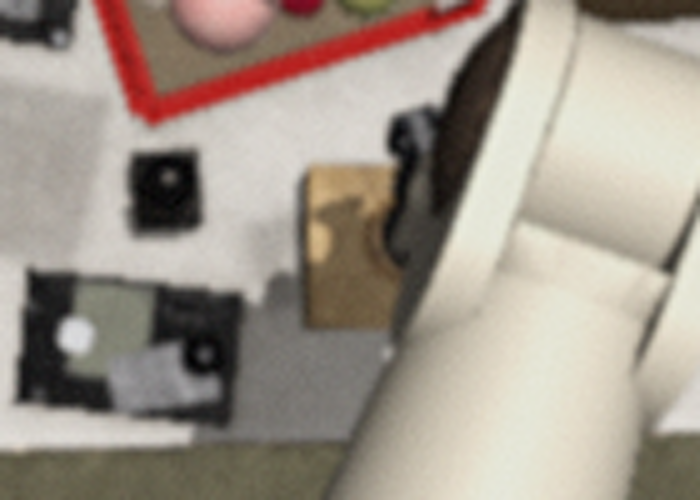

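The jar hangs upright over the free half of the brick, with its foot at about (217,250) in the side crop. I'll lower it slowly.

```bash
python3 -m creep '[[-0.001,0.001,0.015,0,0,0,0.3],[-0.001,0.001,0.028,0,0,0,0.3],[-0.001,0.001,0.035,0,0,0,0.3],[-0.001,0.001,0.038,0,0,0,0.3],[-0.001,0.001,0.039,0,0,0,0.3],[-0.001,0.001,0.039,0,0,0,0.3],[-0.001,0.001,0.039,0,0,0,0.3]]'
```

```text
time: 9.25
ee_pos: [0.4506, -0.1819, 0.0623]
tcp_rot: [180.0, -0.0, 16.4]
wrist_force: [-0.3, 0.6, -2.0]
opening: 0.056
```

```bash
python3 -m creep '[[0,0,0.001,0,0,0,0.3],[0,0,0.001,0,0,0,0.3],[0,0,0.002,0,0,0,0.3],[0,0,0.002,0,0,0,0.3],[0,0,0.002,0,0,0,0.3]]'
```

```text
time: 9.75
ee_pos: [0.4505, -0.1819, 0.0603]
tcp_rot: [180.0, -0.0, 16.4]
wrist_force: [0.2, -0.0, 3.1]
opening: 0.0562
```

The force has changed to +3 N, so the jar is resting on the brick. I'll open the fingers.

```bash
python3 -m creep '[[0,0,0,0,0,0,0.7],[0,0,0,0,0,0,0.75],[0,0,0,0,0,0,0.85],[0,0,0,0,0,0,1],[0,0,0,0,0,0,1],[0,0,0,0,0,0,1],[0,0,0,0,0,0,1],[0,0,0,0,0,0,1]]'
python3 -m creep '[[0,0,-0.02,0,0,0,1],[0,0,-0.05,0,0,0,1],[0,0,-0.09,0,0,0,1],[0,0,-0.13,0,0,0,1],[0,0,-0.17,0,0,0,1],[0,0,-0.2,0,0,0,1],[0,0,-0.22,0,0,0,1],[0,0,-0.22,0,0,0,1]]'
```

```text
time: 10.55
ee_pos: [0.4503, -0.1818, 0.0599]
tcp_rot: [180.0, -0.0, 16.4]
wrist_force: [0.3, 0.7, -0.0]
opening: 0.0856
time: 11.35
ee_pos: [0.4511, -0.1821, 0.2827]
tcp_rot: [179.8, -0.2, 16.4]
wrist_force: [-0.1, -0.4, -0.4]
opening: 0.0851
```

```bash
python3 -m creep '[[0.006,-0.02,0,0,0,0,1],[0.018,-0.06,0,0,0,0,1],[0.03,-0.1,0,0,0,0,1],[0.042,-0.14,0,0,0,0,1],[0.054,-0.18,0,0,0,0,1],[0.06,-0.2,0,0,0,0,1],[0.06,-0.2,0,0,0,0,1]]'
python3 - <<'E'
from h import *
for n in("side","top"):
    im=optics.camera(n)[:,:,::-1]; cv2.imwrite(f"pics/{n}4.png",im)
    if n=="side":
        c=im[110:220,280:390];cv2.imwrite("pics/side4a.png",cv2.resize(c,None,fx=5,fy=5,interpolation=cv2.INTER_CUBIC))
        c=im[215:305,260:350];cv2.imwrite("pics/side4b.png",cv2.resize(c,None,fx=6.5,fy=6.5,interpolation=cv2.INTER_CUBIC))
    else:
        c=im[150:250,200:440];cv2.imwrite("pics/top4a.png",cv2.resize(c,None,fx=3.3,fy=3.3,interpolation=cv2.INTER_CUBIC))
E
```

```text
time: 12.05
ee_pos: [0.4511, 0.0292, 0.2788]
tcp_rot: [-180.0, 0.1, 16.6]
wrist_force: [0.4, -0.4, -0.0]
opening: 0.0855
```

View pics/side4a.png

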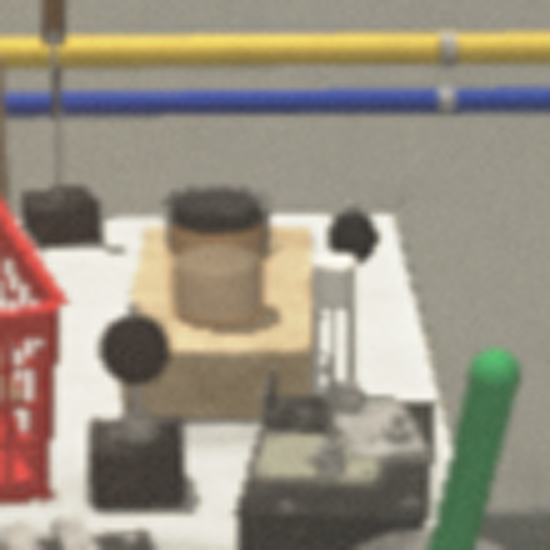

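View pics/side4b.png

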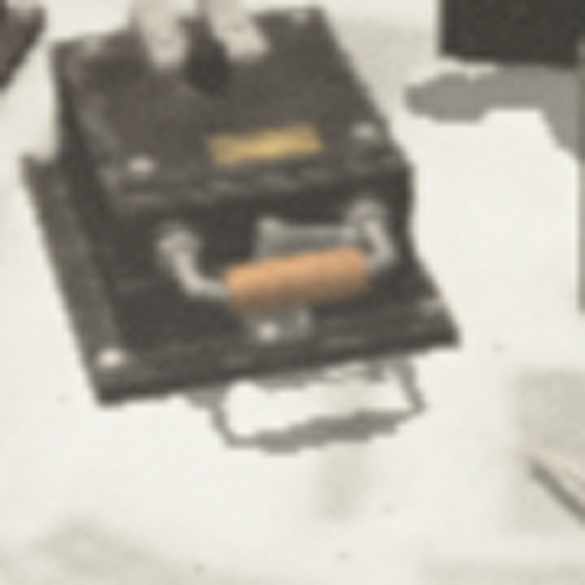

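View pics/top4a.png

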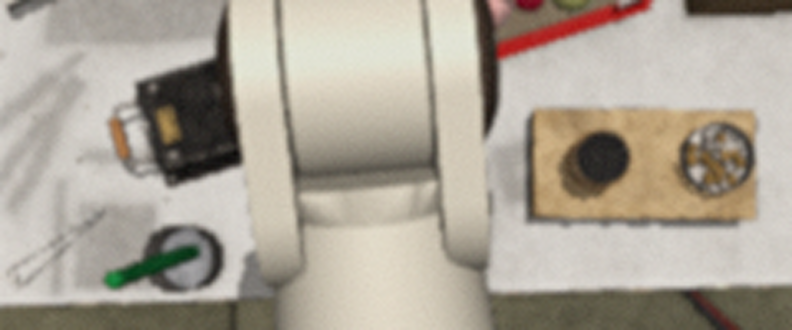

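The jar stands upright on the free half of the brick. The grip is now in clear view, at about (297,278) in the side crop and (120,139) in the top crop. The turned latch lies behind it, at about (305,235). I'll measure the grip next.

Run:
```python
from h import *
def org(n,roi):
    im=cv2.imread(f'pics/{n}4.png');H=cv2.cvtColor(im,cv2.COLOR_BGR2HSV)
    m=((H[...,0]<18)&(H[...,1]>85)&(H[...,2]>120)).astype(np.uint8)*255
    c=biggest(m,roi);(ce,sz,an)=cv2.minAreaRect(c);b=cv2.boxPoints((ce,sz,an));return ce,b,cv2.contourArea(c)
s=org('side',(290,248,322,268));t=org('top',(228,183,242,202))
print(s,t);X=tri(s[0],t[0]);print('grip',X,'proj err',proj('side',X)-s[0],proj('top',X)-t[0])
print('grip side z.049',ray('side',s[0],.049),'top',ray('top',t[0],.050))
L=sorted(t[1].tolist(),key=lambda q:q[1]);a=ray('top',np.mean(L[:2],0),.05);b=ray('top',np.mean(L[2:],0),.05);print('bar ends top',a,b,'yaw',np.degrees(np.arctan2(*(a-b)[[1,0]])),np.linalg.norm(a-b))
L=sorted(s[1].tolist());a=ray('side',np.mean(L[:2],0),.05);b=ray('side',np.mean(L[2:],0),.05);print('bar ends side',a,b,'yaw',np.degrees(np.arctan2(*(a-b)[[1,0]])),np.linalg.norm(a-b))
print('jar',ray('top',(200+604/3.3,150+155/3.3),.114))
```

```text
((305.1445007324219, 256.9393005371094), array([[294.63  , 255.5954],
       [314.7688, 252.4971],
       [315.659 , 258.2832],
       [295.5202, 261.3815]], dtype=float32), 87.0) ((235.7647247314453, 191.55880737304688), array([[232.8235, 186.2941],
       [235.8824, 185.5294],
       [238.7059, 196.8235],
       [235.6471, 197.5882]], dtype=float32), 25.5)
grip [0.4882 0.2995 0.0515] proj err [-0.724 -0.055] [0.01   0.4217]
grip side z.049 [0.4869 0.2959 0.049 ] top [0.4897 0.2999 0.05  ]
bar ends top [0.5089 0.3045 0.05  ] [0.4706 0.2953 0.05  ] yaw 13.43650302088408 0.03939515214375929
bar ends side [0.5062 0.3027 0.05  ] [0.4673 0.2921 0.05  ] yaw 15.284428105403057 0.04040252353489996
jar [ 0.4539 -0.1823  0.114 ]
```

```bash
cat >> h.py <<'E'
YAW=15.5;G=np.array([.488,.2985,.0495]);l=ax(YAW);a=ax(YAW-90);Z=np.array([0,0,1.])
Hn=G+.1614*a;Hn[2]=.0355
def tool(th,s=1):
    t=np.radians(th);tz=np.sin(t)*a-np.cos(t)*Z;return Rt(tz,s*(np.cos(t)*a+np.sin(t)*Z))
E
python3 - <<'E'
from h import *
o=bot.get_obs();print(o['q'],o['tcp_rot'])
for s in(1,-1): print(s);delta([.466,.377,.28],tool(0,s))
E
```

```text
[  3.4455  -5.5418   8.9958 104.5973  -0.0142  76.9814] [179.9997   0.0615  16.4641]
1
shift [ 0.1133 -0.3314 -0.001 ] rot [0.0009 0.0008 1.5876] from [0.4513 0.0271 0.2791]
-1
shift [ 0.1133 -0.3314 -0.001 ] rot [-0.0008  0.0009 -1.554 ] from [0.4513 0.0271 0.2791]
```

```bash
python3 -m creep '[[0.02,-0.04,0,0,0,-0.14,0.33],[0.04,-0.08,0,0,0,-0.28,0.33],[0.06,-0.12,0,0,0,-0.42,0.33],[0.075,-0.16,0,0,0,-0.56,0.33],[0.09,-0.2,0,0,0,-0.7,0.33],[0.1,-0.24,0,0,0,-0.84,0.33],[0.105,-0.28,0,0,0,-0.98,0.33],[0.11,-0.32,0,0,0,-1.12,0.33]]'
python3 - <<'E'
from h import *
delta([.466,.377,.28],tool(0,-1))
E
```

```text
time: 12.95
ee_pos: [0.4673, 0.3654, 0.2792]
tcp_rot: [-180.0, 0.0, 80.8]
wrist_force: [0.6, -1.3, 0.3]
opening: 0.0282
shift [ 0.0113 -0.0031 -0.0008] rot [-0.0005  0.0007 -0.4313] from [0.4673 0.3654 0.2792]
```

```bash
python3 -m creep '[[0.01,-0.003,0,0,0,-0.14,0.33],[0.01,-0.003,0,0,0,-0.28,0.33],[0.01,-0.003,0,0,0,-0.42,0.33],[0.01,-0.003,0,0,0,-0.43,0.33],[0.01,-0.003,0,0,0,-0.43,0.33]]'
python3 - <<'E'
from h import *
R=tool(55,-1);delta(G-.10*R[:,2]+[0,0,.06],R)
E
```

```text
time: 13.45
ee_pos: [0.4661, 0.3744, 0.2795]
tcp_rot: [-180.0, 0.0, 104.9]
wrist_force: [-1.0, 0.1, -0.0]
opening: 0.028
shift [0.0029 0.0009 0.1127] rot [-0.0053 -0.9596 -0.0092] from [0.4661 0.3744 0.2795]
```

```bash
python3 -m creep '[[0,0,0,0,-0.12,0,0.33],[0,0,0.005,0,-0.24,0,0.33],[0,0,0.02,0,-0.36,0,0.33],[0,0,0.04,0,-0.48,0,0.33],[0,0,0.06,0,-0.6,0,0.33],[0,0,0.08,0,-0.72,0,0.33],[0.002,0,0.1,0,-0.84,0,0.33],[0.003,0.001,0.113,-0.005,-0.96,-0.009,0.33]]'
python3 - <<'E'
from h import *
R=tool(55,-1);delta(G-.10*R[:,2],R);o=bot.get_obs();print(o['q'])
E
```

```text
time: 14.25
ee_pos: [0.465, 0.373, 0.1596]
tcp_rot: [179.2, 54.8, 105.3]
wrist_force: [-12.8, -21.6, 21.1]
opening: 0.0281
shift [0.0454 0.0018 0.0271] rot [ 0.0123 -0.0034 -0.0018] from [0.465  0.373  0.1596]
[ 57.8975  48.6524  45.9386 130.5242 -37.7191  57.5494]
```

```bash
python3 -m creep '[[0,0,0,0,0,0,0.33],[0,0,0,0,0,0,0.33]]'
python3 - <<'E'
from h import *
o=bot.get_obs();print(o['q'],o['wrist_force'],o['joint_efforts'])
for n in("side","top"):
    im=optics.camera(n)[:,:,::-1];c=im[110:330,200:430] if n=="side" else im[130:330,180:340]
    cv2.imwrite(f"pics/{n}5.png",cv2.resize(c,None,fx=2.7,fy=2.7,interpolation=cv2.INTER_CUBIC))
E
```

```text
time: 14.45
ee_pos: [0.4644, 0.3721, 0.1611]
tcp_rot: [179.7, 54.5, 105.8]
wrist_force: [0.4, -0.5, 0.9]
opening: 0.028
[ 57.8065  48.3795  45.8509 130.4868 -37.5014  57.1122] [ 0.4035 -0.5031  0.9277] [  1.8666 -79.4091  36.3204   6.2059  -1.4026   0.2099]
```

View pics/side5.png

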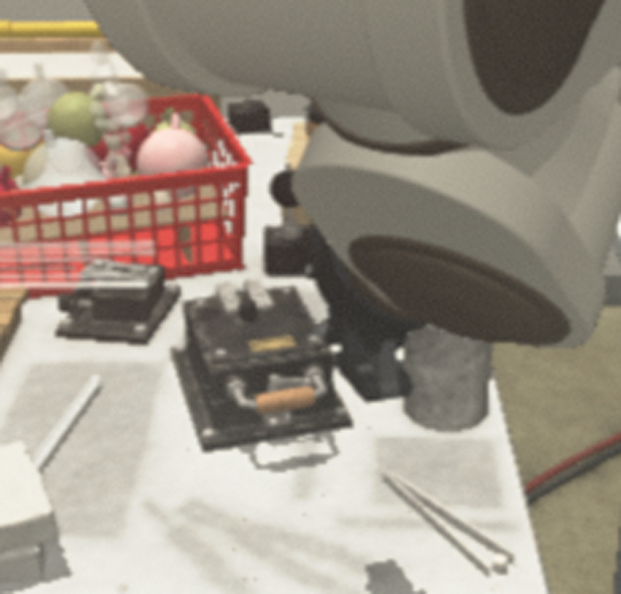

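View pics/top5.png

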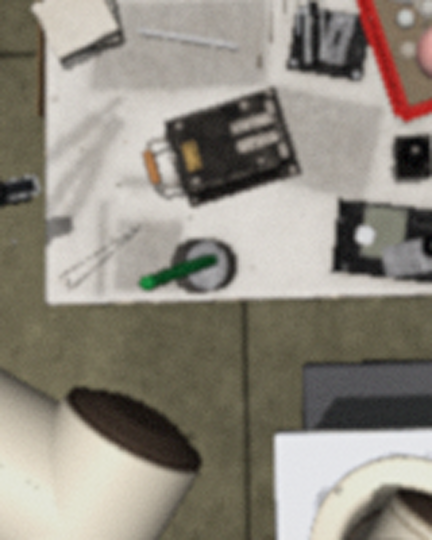

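The arm touches nothing (the static force is about 0), but joint 4 is at its range limit at 55° tilt. I'll use 50° and move in.

Run:
```python
from h import *
R=tool(50,-1);delta(G-.07*R[:,2],R);delta(G+.012*R[:,2],R)
```

```text
shift [0.0431 0.0017 0.0597] rot [ 0.0117  0.0755 -0.0009] from [0.4651 0.372  0.1643]
shift [0.0493 0.0007 0.1415] rot [ 0.0117  0.0755 -0.0009] from [0.4651 0.372  0.1643]
```

```bash
python3 -m creep '[[0.005,0.001,0.005,0.01,0.04,0,0.29],[0.013,0.001,0.015,0.01,0.075,0,0.29],[0.023,0.001,0.028,0.01,0.075,0,0.29],[0.033,0.001,0.04,0.01,0.075,0,0.29],[0.04,0.001,0.05,0.01,0.075,0,0.29],[0.043,0.001,0.06,0.01,0.075,0,0.29],[0.043,0.001,0.06,0.01,0.075,0,0.29],[0.043,0.001,0.06,0.01,0.075,0,0.29]]'
python3 - <<'E'
from h import *
R=tool(50,-1);delta(G-.05*R[:,2],R);delta(G+.012*R[:,2],R);o=bot.get_obs();print(o['q'],o['tcp_rot'],o['wrist_force'])
E
```

```text
time: 15.35
ee_pos: [0.4731, 0.3498, 0.0942]
tcp_rot: [179.8, 50.1, 105.5]
wrist_force: [0.0, 0.0, -0.5]
opening: 0.0245
shift [-0.      0.0006  0.0197] rot [ 0.0022  0.0016 -0.0005] from [0.4731 0.3498 0.0942]
shift [0.0001 0.0005 0.0817] rot [ 0.0022  0.0016 -0.0005] from [0.4731 0.3498 0.0942]
[ 55.2325  42.5     32.3941 117.1917 -36.2503  52.31  ] [179.8431  50.0944 105.4572] [ 0.0096  0.0036 -0.4949]
```

```bash
python3 -m creep '[[0,0,0.015,0,0,0,0.29],[0,0,0.03,0,0,0,0.29],[0,0,0.045,0,0,0,0.29],[0,0,0.045,0,0,0,0.29],[0,0,0.045,0,0,0,0.29]]'
python3 - <<'E'
from h import *
R=tool(50,-1);delta(G+.012*R[:,2],R);o=bot.get_obs();print(o['wrist_force'])
for n in("side","top"):
    im=optics.camera(n)[:,:,::-1];c=im[200:310,230:350] if n=="side" else im[150:240,190:300]
    cv2.imwrite(f"pics/{n}6.png",cv2.resize(c,None,fx=5.4,fy=5.4,interpolation=cv2.INTER_CUBIC))
tip=o['ee_pos'];print('tip top px',(proj('top',tip)-[190,150])*5.4,'G',(proj('top',G)-[190,150])*5.4,'side',(proj('side',tip)-[230,200])*5.4,(proj('side',G)-[230,200])*5.4)
E
```

```text
time: 15.85
ee_pos: [0.482, 0.317, 0.0641]
tcp_rot: [180.0, 50.2, 105.6]
wrist_force: [-0.2, -0.3, -0.9]
opening: 0.0246
shift [-0.0012  0.0008  0.0363] rot [0.0019 0.0035 0.0015] from [0.482  0.317  0.0641]
[-0.1611 -0.2897 -0.9279]
tip top px [214.0036 235.6679] G [249.584  227.1643] side [416.6358 303.1362] [402.5304 310.2694]
```

View pics/side6.png

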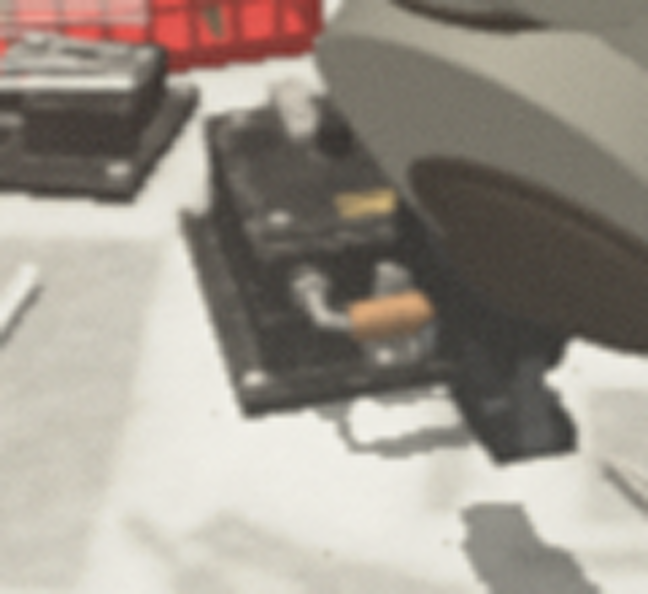

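View pics/top6.png

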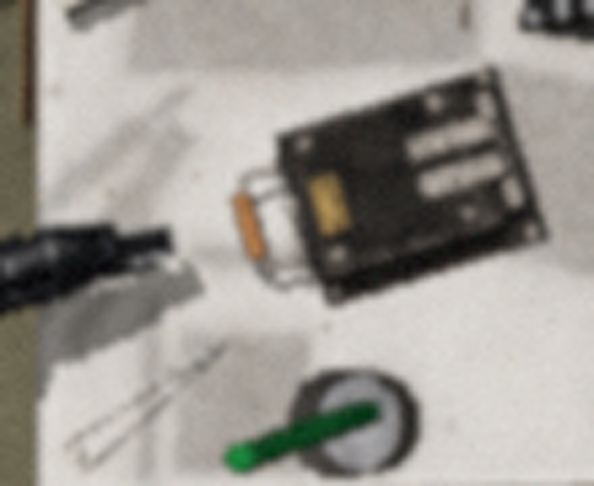

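Run:
```python
from h import *
f=lambda n,u,v:(( (230,200) if n=='side' else (190,150))+np.array([u,v])/5.4)
print('shadow side',ray('side',f('side',500,520),0),'shadow top',ray('top',f('top',195,285),0))
for z in(.03,.05,.07,.09): print(z,'side finger',ray('side',f('side',537,450),z),'top finger',ray('top',f('top',170,240),z))
im=optics.camera('side')[:,:,::-1];cv2.imwrite("pics/side7.png",im)
print(bot.get_obs()['q'],bot.get_obs()['ee_pos'])
```

```text
shadow side [ 0.4533  0.3552 -0.    ] shadow top [0.4561 0.3458 0.    ]
0.03 side finger [0.4404 0.3563 0.03  ] top finger [0.483  0.3535 0.03  ]
0.05 side finger [0.4408 0.384  0.05  ] top finger [0.4813 0.348  0.05  ]
0.07 side finger [0.4413 0.4117 0.07  ] top finger [0.4795 0.3425 0.07  ]
0.09 side finger [0.4417 0.4394 0.09  ] top finger [0.4778 0.337  0.09  ]
[ 53.1406  39.5024  24.499  111.1472 -37.5882  50.1212] [0.4819 0.3174 0.0635]
```

View pics/side7.png

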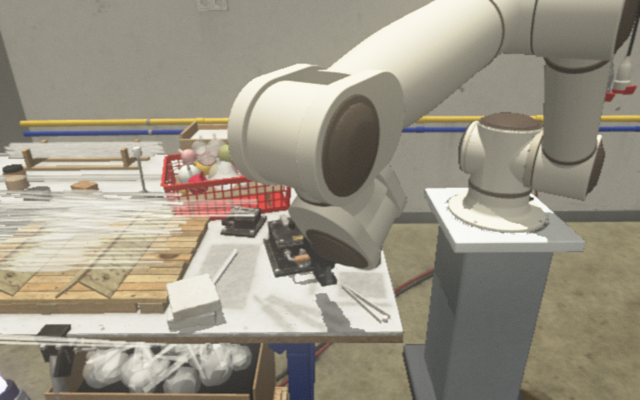

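Run:
```python
from h import *
o=bot.get_obs();R=Ro.from_euler('xyz',o['tcp_rot'],degrees=True).as_matrix();T=o['ee_pos'];print(T,R)
col={.012:(0,255,0),-.012:(0,0,255)}
for n,off in(("side",(230,200)),("top",(190,150))):
    im=cv2.imread(f'pics/{n}6.png')
    for w in(.012,-.012):
        for s in(0,.02,.04,.06,.1):
            q=(proj(n,T-s*R[:,2]+w*R[:,0])-off)*5.4
            cv2.circle(im,tuple(int(v) for v in q),4,col[w],-1 if s in(0,.04) else 1)
    cv2.imwrite(f'pics/{n}6o.png',im)
# jar pic setback
print(ray('side',(292.3,237.9),0)-0, )
p=P['side']
for uv,y in(((292.3,237.9),.351),((328,232.4),.332)):
    d=p["R"].T@np.linalg.solve(p["camera_matrix"],[*uv,1.]);c=-p["R"].T@p["t"];print(c+d*(y-c[1])/d[1])
```

```text
[0.4819 0.3174 0.0635] [[-0.1732  0.9627  0.2076]
 [ 0.616   0.2704 -0.7399]
 [-0.7685 -0.0003 -0.6399]]
[0.5242 0.1352 0.    ]
[0.5058 0.351  0.1235]
[0.4425 0.332  0.1234]
```

View pics/side6o.png

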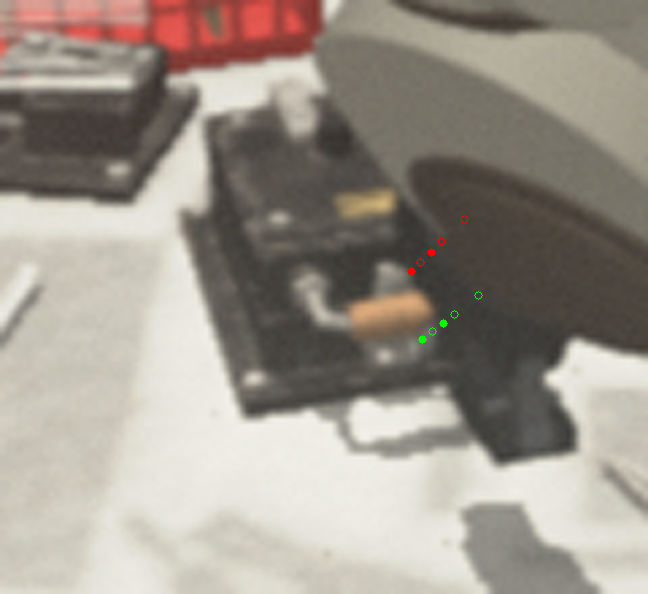

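View pics/top6o.png

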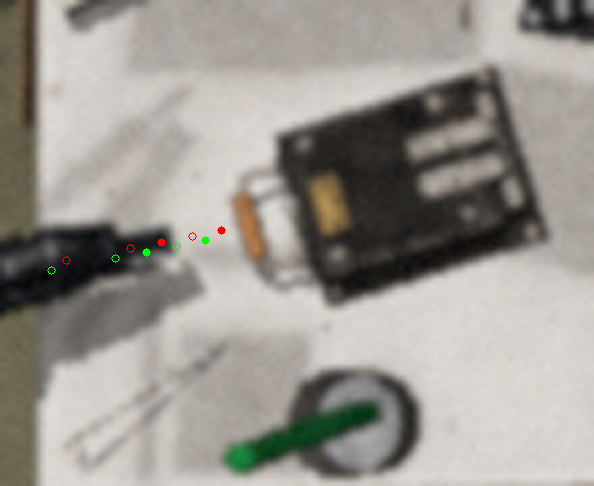

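Run:
```python
from h import *
print(proj('side',[.2265,-.501,.1957]),proj('side',[.2265,-.501,.209]),proj('side',[.2265,-.501,.234]))
im=cv2.imread('pics/side0.png');cv2.imwrite('pics/s0z.png',cv2.resize(im[20:110,350:430],None,fx=6,fy=6,interpolation=cv2.INTER_CUBIC))
```

```text
[385.5043  99.613 ] [385.6983  95.8406] [386.0666  88.6764]
```

View pics/s0z.png

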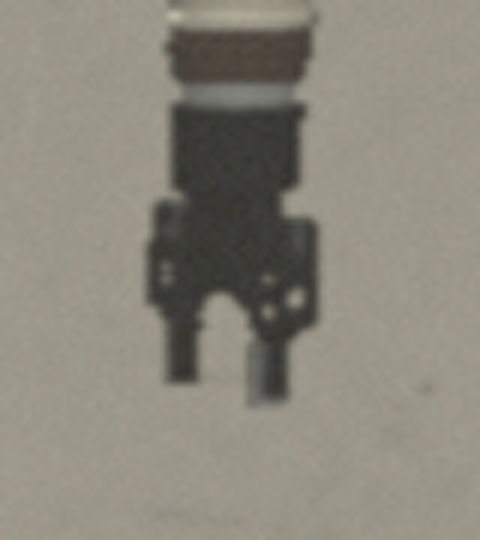

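The rendered fingertips sit roughly 35 mm farther back than the documented TCP in every view, including the start picture. I'll settle it by touch: advance to the documented depth, close, and read the opening. A reading of 14 mm would mean the bar is held.

```bash
python3 -m creep '[[0,0,0.01,0,0,0,0.29],[0,0,0.02,0,0,0,0.29],[0,0,0.03,0,0,0,0.29],[0,0,0.036,0,0,0,0.29],[0,0,0.036,0,0,0,0.29]]'
python3 -m creep '[[0,0,0,0,0,0,0.15],[0,0,0,0,0,0,0.1],[0,0,0,0,0,0,0.1],[0,0,0,0,0,0,0.1],[0,0,0,0,0,0,0.1]]' 20
python3 - <<'E'
from h import *
o=bot.get_obs();R=tool(50,-1);delta(G+.012*R[:,2],R)
for n in("side","top"):
    im=optics.camera(n)[:,:,::-1];c=im[200:310,230:350] if n=="side" else im[150:240,190:300]
    cv2.imwrite(f"pics/{n}8.png",cv2.resize(c,None,fx=5.4,fy=5.4,interpolation=cv2.INTER_CUBIC))
E
```

```text
time: 16.5
ee_pos: [0.4892, 0.2888, 0.039]
tcp_rot: [-179.8, 50.3, 105.8]
wrist_force: [0.4, 0.5, -0.3]
opening: 0.0247
time: 17.0
ee_pos: [0.4892, 0.2901, 0.0397]
tcp_rot: [-179.9, 50.3, 105.8]
wrist_force: [-0.0, 0.2, -0.7]
opening: 0.0085
shift [-0.0021  0.0011 -0.0007] rot [0.0015 0.0048 0.003 ] from [0.4892 0.2901 0.0397]
```

View pics/side8.png

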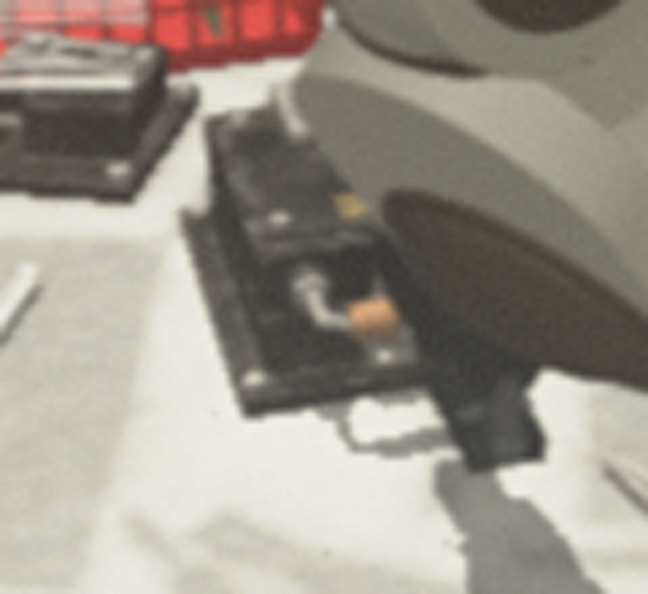

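View pics/top8.png

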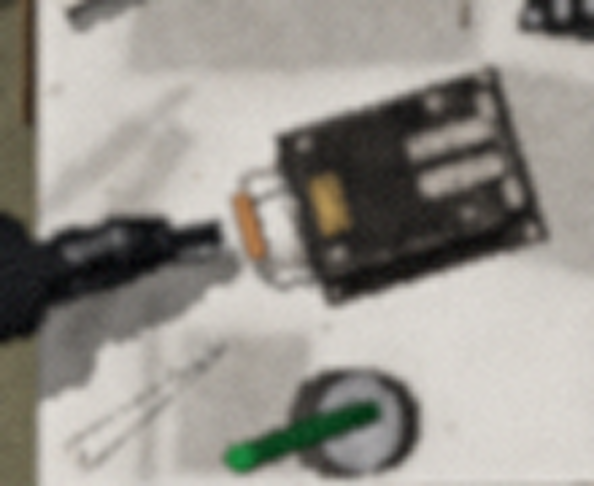

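The fingers closed to 8.5 mm on air, and the top view shows the tips at (218,235), short of the bar at (249,227). The real fingertips are therefore behind the reported TCP. I'll measure by how much.

Run:
```python
from h import *
o=bot.get_obs();R=Ro.from_euler('xyz',o['tcp_rot'],degrees=True).as_matrix();T=o['ee_pos']
for s in(.02,.025,.03,.035,.04):
    for w in(-.007,):
        print(s,w,(proj('top',T-s*R[:,2]+w*R[:,0])-(190,150))*5.4, (proj('side',T-s*R[:,2]+w*R[:,0])-(230,200))*5.4)
print('G',(proj('top',G)-(190,150))*5.4)
```

```text
0.02 -0.007 [243.1841 228.8857] [406.5659 293.5397]
0.025 -0.007 [235.9638 230.2756] [408.8725 291.4083]
0.03 -0.007 [228.7056 231.6727] [411.2058 289.2522]
0.035 -0.007 [221.4093 233.0771] [413.5663 287.0709]
0.04 -0.007 [214.0745 234.489 ] [415.9546 284.864 ]
G [249.584  227.1643]
```

```bash
python3 -m creep '[[-0.001,0.001,-0.004,0,0,0,0.31],[-0.001,0.001,-0.004,0,0,0,0.31],[-0.001,0.001,-0.004,0,0,0,0.31],[-0.001,0.001,0.004,0,0,0,0.31],[-0.001,0.001,0.012,0,0,0,0.31],[-0.001,0.001,0.018,0,0,0,0.31],[-0.001,0.001,0.018,0,0,0,0.31]]'
python3 -m creep '[[0,0,0.006,0,0,0,0.31],[0,0,0.012,0,0,0,0.31],[0,0,0.016,0,0,0,0.31],[0,0,0.016,0,0,0,0.31]]'
python3 - <<'E'
from h import *
R=tool(50,-1);delta(G+.047*R[:,2],R);o=bot.get_obs();print(o['q'],o['wrist_force'])
for n in("side","top"):
    im=optics.camera(n)[:,:,::-1];c=im[200:310,230:350] if n=="side" else im[150:240,190:300]
    cv2.imwrite(f"pics/{n}9.png",cv2.resize(c,None,fx=5.4,fy=5.4,interpolation=cv2.INTER_CUBIC))
E
```

```text
time: 17.8
ee_pos: [0.494, 0.2751, 0.0282]
tcp_rot: [-179.8, 50.3, 105.8]
wrist_force: [-0.3, -0.7, 0.1]
opening: 0.0267
time: 18.2
ee_pos: [0.4973, 0.2638, 0.0183]
tcp_rot: [-179.8, 50.3, 105.8]
wrist_force: [1.0, 0.1, 0.6]
opening: 0.0265
shift [-0.0008  0.0003 -0.0006] rot [0.0006 0.0052 0.0031] from [0.4973 0.2638 0.0183]
[ 49.2666  35.8093  14.1319 102.0898 -39.7864  46.1088] [1.0155 0.1029 0.5522]
```

View pics/top9.png

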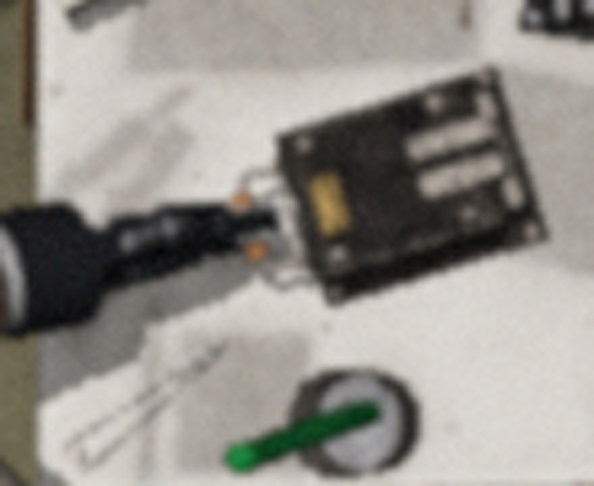

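View pics/side9.png

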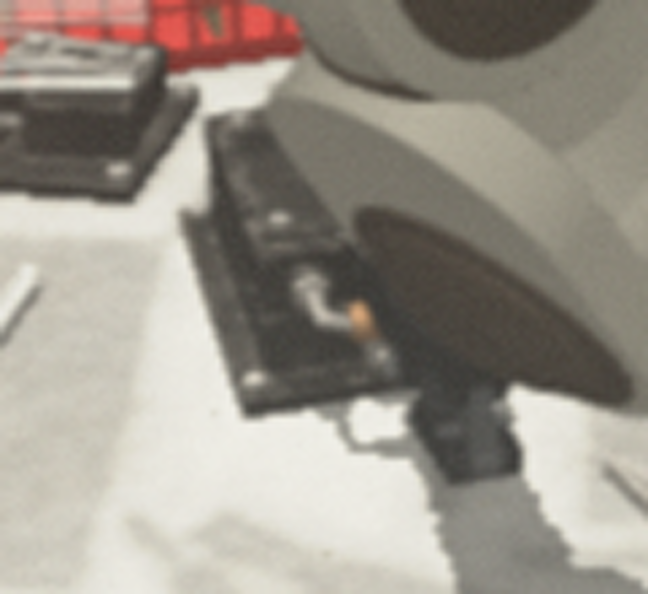

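The upper finger crosses the middle of the bar at about (250,225), with orange showing on both sides, and its tip stays clear of the mould face. I'll close now.

```bash
python3 -m creep '[[0,0,0,0,0,0,0.2],[0,0,0,0,0,0,0.1],[0,0,0,0,0,0,0.05],[0,0,0,0,0,0,0.05],[0,0,0,0,0,0,0.05],[0,0,0,0,0,0,0.05]]' 30
```

```text
time: 18.9
ee_pos: [0.4974, 0.2646, 0.0189]
tcp_rot: [-179.9, 50.3, 105.8]
wrist_force: [-1.7, 1.6, 4.1]
opening: 0.0128
```

Run:
```python
from h import *
o=bot.get_obs();R0=Ro.from_euler('xyz',o['tcp_rot'],degrees=True).as_matrix();T=o['ee_pos'];print(T)
for d in(3,6,12,18,24,30,36,42,45):
    # rotation opening: takes -a to +Z : axis = (-a) x Z
    k=np.cross(-a,Z);Q=Ro.from_rotvec(k*np.radians(d)).as_matrix()
    print(d,R0.T@(Hn+Q@(T-Hn)-T),Ro.from_matrix(R0.T@Q@R0).as_rotvec())
```

```text
[0.4974 0.2646 0.0189]
3 [-0.0047 -0.     -0.0048] [-0.0001  0.0524  0.0001]
6 [-0.0096 -0.     -0.0093] [-0.0003  0.1047  0.0002]
12 [-0.02   -0.     -0.0175] [-0.0006  0.2094  0.0004]
18 [-0.0313 -0.     -0.0246] [-0.0009  0.3142  0.0006]
24 [-0.0432 -0.0001 -0.0305] [-0.0012  0.4189  0.0008]
30 [-0.0557 -0.0001 -0.0351] [-0.0015  0.5236  0.0009]
36 [-0.0687 -0.0001 -0.0384] [-0.0018  0.6283  0.0011]
42 [-0.0819 -0.0002 -0.0403] [-0.0021  0.733   0.0013]
45 [-0.0885 -0.0002 -0.0407] [-0.0022  0.7854  0.0014]
```

The fingers stopped at 12.8 mm, so the bar is held. I'll firm the grip to 60 N and lift along the hinge arc.

```bash
python3 -m creep '[[0,0,0,0,0,0,0.05],[0,0,0,0,0,0,0.05],[-0.0023,0,-0.0024,0,0.026,0,0.05],[-0.0047,0,-0.0048,0,0.052,0,0.05],[-0.0096,0,-0.0093,0,0.105,0,0.05],[-0.0147,0,-0.0135,0,0.157,0,0.05],[-0.02,0,-0.0175,0,0.209,0,0.05],[-0.02,0,-0.0175,0,0.209,0,0.05]]' 60
python3 - <<'E'
from h import *
o=bot.get_obs();R0=Ro.from_euler('xyz',o['tcp_rot'],degrees=True).as_matrix();T=o['ee_pos'];print(o['wrist_force'],o['torque'],o['q'])
for d in(4,8,12,16,20,24,28,33):
    k=np.cross(-a,Z);Q=Ro.from_rotvec(k*np.radians(d)).as_matrix()
    print(d,R0.T@(Hn+Q@(T-Hn)-T),Ro.from_matrix(R0.T@Q@R0).as_rotvec())
im=optics.camera("top")[:,:,::-1];c=im[140:240,190:300]
cv2.imwrite("pics/top10.png",cv2.resize(c,None,fx=5.4,fy=5.4,interpolation=cv2.INTER_CUBIC))
im=optics.camera("side")[:,:,::-1];cv2.imwrite("pics/side10.png",im)
E
```

```text
time: 19.7
ee_pos: [0.4974, 0.2648, 0.0473]
tcp_rot: [180.0, 38.0, 105.6]
wrist_force: [-1.2, 5.2, -1.9]
opening: 0.0122
[-1.1985  5.1876 -1.8824] [1.5799 0.5841 0.0881] [ 45.6582  25.2663   9.4879  95.6087 -32.235   36.3394]
4 [-0.0063  0.     -0.0062] [-0.      0.0698  0.0001]
8 [-0.013  0.    -0.012] [-0.0001  0.1396  0.0002]
12 [-0.0201  0.     -0.0173] [-0.0001  0.2094  0.0003]
16 [-0.0276  0.     -0.0221] [-0.0002  0.2793  0.0004]
20 [-0.0354  0.     -0.0263] [-0.0002  0.3491  0.0004]
24 [-0.0434  0.     -0.03  ] [-0.0003  0.4189  0.0005]
28 [-0.0517  0.     -0.0332] [-0.0003  0.4887  0.0006]
33 [-0.0624  0.     -0.0362] [-0.0004  0.576   0.0007]
```

View pics/top10.png

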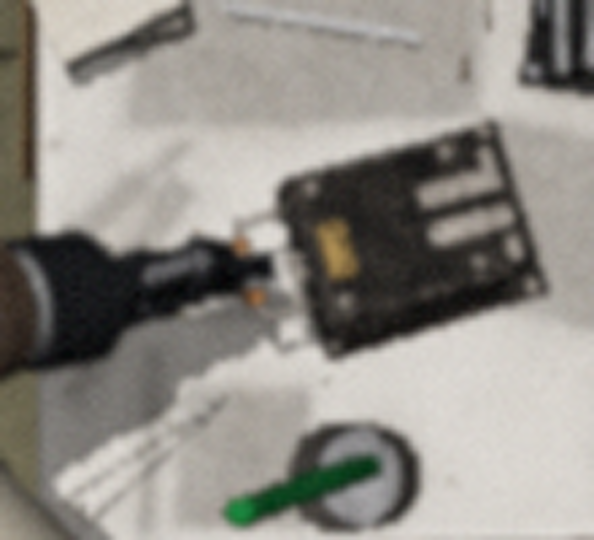

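The upper half is lifting cleanly, with the bar still held in the middle at about (248,268). I'll continue.

```bash
python3 -m creep '[[-0.0031,0,-0.0031,0,0.035,0,0.05],[-0.0063,0,-0.0062,0,0.07,0,0.05],[-0.0096,0,-0.0092,0,0.105,0,0.05],[-0.013,0,-0.012,0,0.14,0,0.05],[-0.0165,0,-0.0147,0,0.175,0,0.05],[-0.0201,0,-0.0173,0,0.209,0,0.05],[-0.0201,0,-0.0173,0,0.209,0,0.05],[-0.0201,0,-0.0173,0,0.209,0,0.05]]'
python3 - <<'E'
from h import *
o=bot.get_obs();R0=Ro.from_euler('xyz',o['tcp_rot'],degrees=True).as_matrix();T=o['ee_pos'];print(o['wrist_force'],o['torque'],o['q'])
for d in(3,6,9,12,15,18,21):
    k=np.cross(-a,Z);Q=Ro.from_rotvec(k*np.radians(d)).as_matrix()
    print(d,R0.T@(Hn+Q@(T-Hn)-T))
E
```

```text
time: 20.6
ee_pos: [0.4986, 0.2607, 0.0712]
tcp_rot: [-179.9, 26.3, 105.7]
wrist_force: [-0.3, 6.6, 0.4]
opening: 0.0125
[-0.3085  6.6017  0.4386] [1.5016 0.1458 0.2635] [ 40.7763  16.8487   5.9193  90.9652 -23.6393  27.6052]
3 [-0.0046 -0.     -0.0048]
6 [-0.0095 -0.     -0.0093]
9 [-0.0146 -0.     -0.0136]
12 [-0.0199 -0.     -0.0176]
15 [-0.0255 -0.0001 -0.0213]
18 [-0.0312 -0.0001 -0.0247]
21 [-0.0371 -0.0001 -0.0278]
```

```bash
python3 -m creep '[[-0.0046,0,-0.0048,0,0.052,0,0.05],[-0.0095,0,-0.0093,0,0.105,0,0.05],[-0.0146,0,-0.0136,0,0.157,0,0.05],[-0.0199,0,-0.0176,0,0.209,0,0.05],[-0.0255,0,-0.0213,0,0.262,0,0.05],[-0.0312,0,-0.0247,0,0.314,0,0.05],[-0.0371,0,-0.0278,0,0.367,0,0.05],[-0.0371,0,-0.0278,0,0.367,0,0.05]]'
python3 -m creep '[[0,0,0,0,0,0,0.05],[0,0,0,0,0,0,0.05]]'
python3 - <<'E'
from h import *
o=bot.get_obs();R0=Ro.from_euler('xyz',o['tcp_rot'],degrees=True).as_matrix();T=o['ee_pos'];print(o['wrist_force'],o['qd'])
g=T-.047*R0[:,2];print('bar est',g,'angle',np.degrees(np.arctan2(g[2]-Hn[2],(g-Hn)@-a))-5,np.linalg.norm(g-Hn))
for n in("side","top"):
    im=optics.camera(n)[:,:,::-1];cv2.imwrite(f"pics/{n}11.png",im)
    c=im[130:310,200:400] if n=="side" else im[130:250,190:330]
    cv2.imwrite(f"pics/{n}11z.png",cv2.resize(c,None,fx=3.8,fy=3.3,interpolation=cv2.INTER_CUBIC) if n=="side" else cv2.resize(c,None,fx=4.6,fy=4.6,interpolation=cv2.INTER_CUBIC))
E
```

```text
time: 21.4
ee_pos: [0.505, 0.2394, 0.1133]
tcp_rot: [-180.0, 5.3, 105.6]
wrist_force: [2.8, 5.5, 2.3]
opening: 0.012
time: 21.6
ee_pos: [0.5046, 0.2406, 0.1122]
tcp_rot: [-179.9, 5.4, 105.7]
wrist_force: [3.6, 4.7, 0.7]
opening: 0.0119
[3.5964 4.6514 0.6577] [ 0.3228  0.3004 -0.015  -0.0582 -0.0987  0.0027]
bar est [0.5034 0.2449 0.159 ] angle 44.46184439254456 0.16244923107439652
```

View pics/top11z.png

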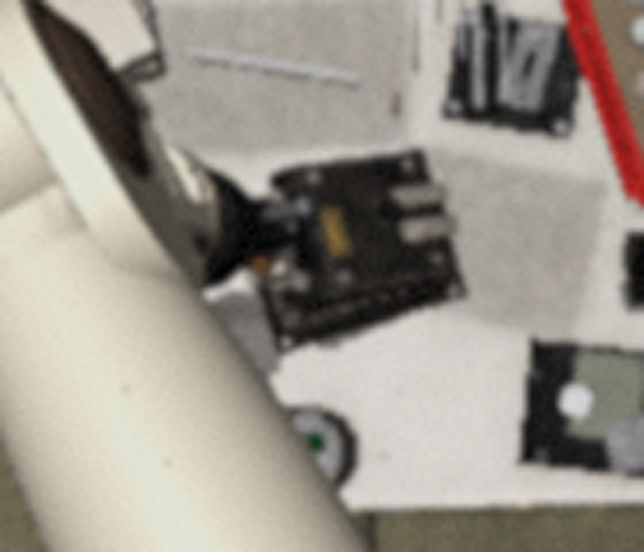

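View pics/side11z.png

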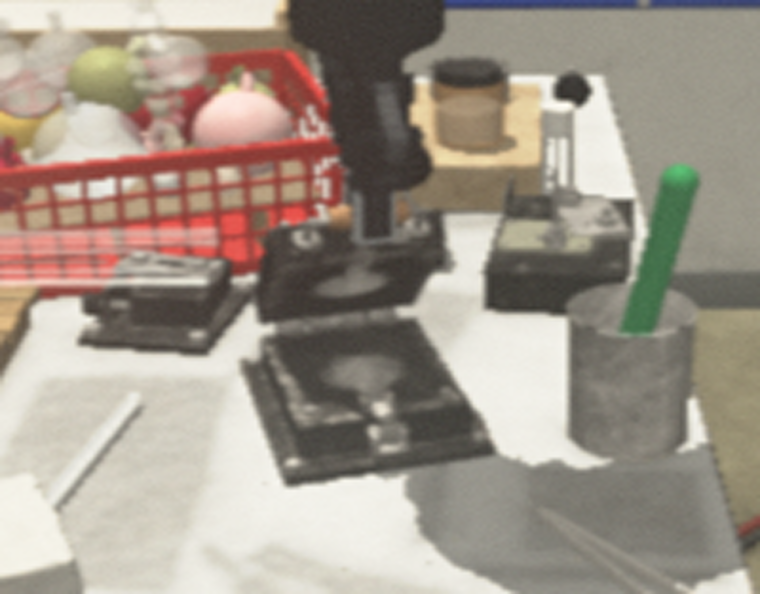

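```bash
python3 -m creep '[[0,0,0,0,0,0,0.05],[0,0,0,0,0,0,0.05],[0,0,0,0,0,0,0.05],[0,0,0,0,0,0,0.05],[0,0,0,0,0,0,0.05]]'
python3 - <<'E'
from h import *
o=bot.get_obs();R0=Ro.from_euler('xyz',o['tcp_rot'],degrees=True).as_matrix();T=o['ee_pos'];g=T-.047*R0[:,2];print('bar',g,np.degrees(np.arctan2(g[2]-Hn[2],(g-Hn)@-a))-5,o['wrist_force'],o['q'])
p=P['side'];c=-p['R'].T@p['t']
for uv in((200+340/3.8,130+215/3.3),(200+402/3.8,130+212/3.3),(200+371/3.8,130+213.5/3.3)):
    d=p["R"].T@np.linalg.solve(p["camera_matrix"],[*uv,1.])
    # intersect with hinge-radius cylinder
    f=lambda t:(lambda X:np.hypot((X-Hn)@a,X[2]-Hn[2])-.162)(c+d*t)
    from scipy.optimize import brentq
    t=brentq(f,.5,.82);X=c+d*t;print(X,'angle',np.degrees(np.arctan2(X[2]-Hn[2],(X-Hn)@-a))-5)
t=cv2.imread('pics/top11.png');s=cv2.imread('pics/side11.png');s0=cv2.imread('pics/side0.png')
a1=s[100:330,225:400];b1=s0[100:330,225:400]
cv2.imwrite('pics/cmp.png',cv2.resize(np.hstack([b1,a1]),None,fx=2.2,fy=2.2))
E
```

```text
time: 22.2
ee_pos: [0.5045, 0.2408, 0.112]
tcp_rot: [-179.9, 5.4, 105.7]
wrist_force: [4.1, 3.9, 1.3]
opening: 0.012
bar [0.5034 0.2451 0.1588] 44.35027948871544 [4.1256 3.9146 1.3079] [28.5287  6.641   2.3768 87.0173 -5.2714 12.8871]Traceback (most recent call last):
  File "<stdin>", line 9, in <module>
    r = _zeros._brentq(f, a, b, xtol, rtol, maxiter, args, full_output, disp)
ValueError: f(a) and f(b) must have different signs
```

Run:
```python
from h import *
X=tri((200+402/3.8,130+212/3.3),(190+262/4.6,130+265/4.6));print(X,'angle',np.degrees(np.arctan2(X[2]-Hn[2],(X-Hn)@-a))-5)
s=cv2.imread('pics/side11.png');s0=cv2.imread('pics/side0.png')
a1=s[100:330,225:400];b1=s0[100:330,225:400]
cv2.imwrite('pics/cmp.png',cv2.resize(np.hstack([b1,a1]),None,fx=2.2,fy=2.2))
```

```text
[0.4878 0.2397 0.1587] angle 44.61705137705165
```

View pics/cmp.png

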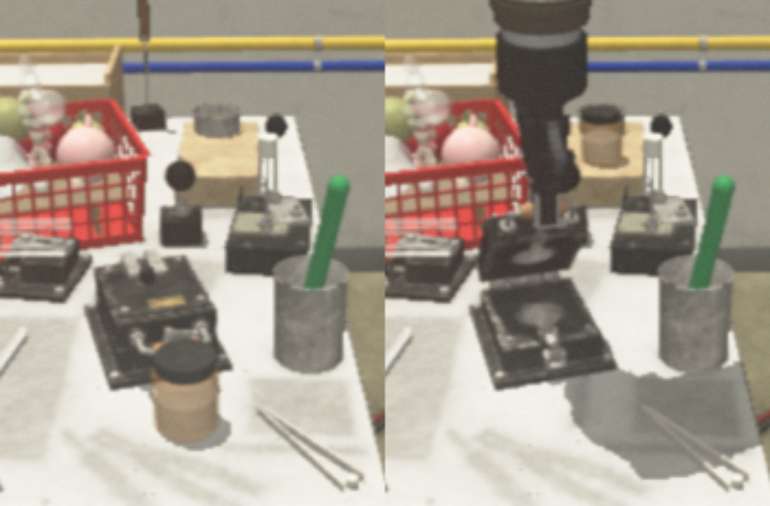

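Two independent checks give 44.4° and 44.6°, and the grip is steady. The picture shows the jar upright on the brick and the tweezers where they were. Handing in now.

Run:
```python
from h import *
print(bot.job_done());o=bot.get_obs();print(o['time'],o['ee_pos'],o['opening'])
```

```text
the job is handed in; nothing more can be done
None
the job is handed in; nothing more can be done
```

I set the jar upright on the free end of the firebrick and let go of it. I then lifted the mould's upper half by its wooden grip to about 45° and handed the job in at about 22 s, still holding it there. No verdict was reported.

**Last checks**
- **Opening angle:** about 44.4° from the arm pose and 44.6° from triangulating the end of the wooden bar in both pictures. The tool was steady and the wrist force about 6 N.
- **Grip:** 60 N commanded on the bar, with the fingers reading 12 mm. That is slightly under its 14 mm thickness; the jar's 58 mm likewise read about 56 mm.
- **Jar:** upright, measured about 50 mm from the brick's centre towards the free end and well inside the edges.
- **Tin, tweezers and ball stand:** the tweezers looked unmoved in the last side picture. The hand hid the ball stand in the side view, and only its edge showed in the last top view. The tin was last seen after the jar was placed, in position. I compared these by eye only.

**What disagreed**
- **Fingertip position:** in the pictures the fingertips were about 35 mm behind the reported TCP along the tool axis. My first close at the documented depth shut on air at 8.5 mm. I then went in 35 mm deeper and held the bar, and the angle checks above agree with that offset.
- **Jar hold:** because of the same offset, the jar was held nearer its lid than I had planned.
- **Joint limit:** a 55° approach tilt drove joint 4 to its range limit, with a brief 33 N reading on the wrist while moving. It settled to about 0, and I used 50° instead.

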